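Check the brake travel of the welding turntable

TASK

Check the brake on the bench turntable: press its lever pedal down slowly until the light free travel ends and it firms up, holding it there for about a second with a firm push of about 14 N (at least 11, never more than 22), then let it come back up. The drag pointer that the lever's upright arm pushes along the scale will have stayed where the lever took it; note that travel by sliding the marker with the round knob along the scale until the two noses line up. Do not touch the drag pointer yourself, and leave the pipes and the angle iron where they are.

Things in the scene. Friction and masses are not known exactly. Their poses are not given: they have to be found in the camera images.
- stand: bench welding turntable with brake unit, fixed. Origin on the bench under the lever's hinge; -x (pedal side) faces roughly to the robot, z up. Base plate x -95..265, y -55..155, 10 thick (mm); round plate 180 across, top z 104, centred x 165, y 40; grey gauge box x -86..49, y 30..145, top z 130 with scale along x; grey cheek plates beside the lever, y +-26, x -102..12, top z 85
- lever (a joint): brake lever angle, rad: 0 at rest (raised), grows as the pedal is pressed, at most 0.46. Pushing down on the pad takes about 3 to 6 N in the free travel; somewhere between 20 and 62 mm of pad travel (hidden, different each run) the brake shoe meets the drum and the push climbs about 2 N per further mm. Over 22 N bends the linkage
- pad (a point): centre of the top face of the lever's flat rubber pad, 56 mm wide (stand's y) and 50 mm long (stand's x), 12 mm thick; 165 mm from the hinge axis, about 115 mm above the bench at rest. It tips with the lever: sloping up 0.25 rad away from the hinge at rest
- drag (a joint): travel of the drag pointer in m: 0 to 6 mm at the start, grows towards the stand's -x as the lever's upright arm pushes it (about 10 mm for each 0.1 rad of lever). It stays where it was pushed to (drag about 1.2 N)
- pointer_tip (a point): end of the drag pointer's nose, a 3 mm wide blade 7 mm over the gauge box's top, pointing to the stand's +y across the scale. The pointer's upright block slides in the slot at y = 45 mm of the stand, its top 39 mm over the box top; a bar leads from it to the lever's arm
- marker (a joint): travel of the marker with the round knob, in m, on the same scale: 0 to 0.074, growing towards the stand's -x. Equal to joint drag when the noses line up. It starts near the far end (0.058 to 0.070), stays where it is left and takes about 2 N to slide
- marker_tip (a point): end of the marker's nose, a 3 mm wide blade 7 mm above the gauge box's top, pointing to the stand's -y across the scale towards the drag pointer's track
- marker_knob (a point): centre of the top of the marker's upright round knob, 18 mm in diameter and 34 mm tall, standing on a 26 x 26 x 16 mm block that slides along the stand's x at y = +115 mm; the knob's top is 181 mm above the bench
- pipe_stub: loose steel pipe standing upright, 48 mm across, 110 mm tall; origin at the centre of its foot
- pipe_short: loose steel pipe standing upright, 60 mm across, 60 mm tall; origin at the centre of its foot
- angle_iron: loose piece of angle iron, 130 mm long along its x, 45 mm wide, 45 mm tall flange along its +y edge; origin at the centre of its underside
- hinge (a point): point on the lever's hinge axis (along the stand's y), 65 mm above the stand's origin. A steel bar leads from it to -x with the pad on its end; a steel arm stands about 120 mm up from it and pushes the drag pointer to -x as the pedal goes down. A spring raises the lever when let go

How it is judged:
By the outcome, as a careful person would: the job done as asked, in the order asked, and still so for the second after the job is handed in, with the robot touching nothing.
It also fails if it takes over 58 s, if anything falls off the work surface, if the arm or the gripper's body presses on something with over 40 N, if the wrist force passes 120 N, or if a joint passes its speed limit or range.

ROBOT

A 6-joint arm with a two-finger parallel gripper is mounted at the origin on the work surface. World frame = base frame: x ahead of the robot, y to its left, z up, the work surface at z = 0. Lengths are in m, angles in rad, forces in N, time in s.
With the tool pointing down it reaches from about 0.425 to 0.95 m from the base axis. Payload 3.5 kg.
Tool frame: the origin (TCP) lies on the front face of the gripper's body, between the roots of the fingers; the fingertips stand 73 mm ahead of it and the grasp point (between the pads) lies 54 mm ahead of it; z points along the fingers, x is the direction in which the jaws open and shut, and the axes are right-handed (so a half turn about z gives the same grasp; the last joint's range is limited). The gripper opens to 85 mm and grips with 20 to 120 N. Pads are 22 mm wide; open, the fingers measure 114 mm over their backs; the gripper's body (76 mm by 85 mm) begins 54 mm behind the grasp point. The pads swing forward as they close: fully open they stand 13 mm farther back than shut.
Start: joints at [-0.15, 0.286, 1.577, -0, 1.279, -0.15], TCP at [0.675, 0, 0.304] pointing down, gripper open.
Joint ranges: [-2.77, 2.77], [-0.9, 2.22], [0.21, 2.48], [-1.53, 4.67], [0.24, 2.81], [-2.84, 2.84]. Speed limits (rad/s): [2.79, 2.79, 3.14, 3.14, 3.14, 3.14].

INTERFACE

Orientations are given as a unit quaternion [w, x, y, z].
In Python, from cell import r gives the robot as it stands. The module is installed in compiled form; this text tells all that it offers.
- The arm moves only by the shell command python3 -m handwheel 'ROWS' [OPENING]. ROWS is JSON, a list of rows, each an object with "delta_pos": the shift along the tool's x, y, z in m, a list of three; "angular": the turn, a rotation vector about the tool's x, y, z in rad, a list of three. In form: [{"delta_pos": [tx, ty, tz], "angular": [rx, ry, rz]}, ...]. A call has 1 to 5 rows; each row shifts and turns the commanded pose from where the row before left it, along the tool's axes as they then stand; what a row does not reach is not made up. A row lasts 1/10 s, in which the tool goes at most 50 mm and 8.59 degrees, less where a joint would pass 70% of its speed; a pose out of reach is approached as far as the arm can. A call with a gripper value outside its range is refused whole. OPENING is the closure, from 0 (fully open) to 1 (shut), set as the call begins (- or left out, the last holds). The fingers move at their own pace and stop on an object; the grip force is fixed at half the most. Time passes only in rows, so rows that do not move let the fingers close. It gives the time, the measured TCP pose, the force and the opening at its end, in the units of the state.
- r.read_state(): the state, without advancing time (a new reading comes with each control period).
- r.read_camera(name): name is "scene" or "side" or "wrist"; returns (picture, depth): 480x640x3 uint8, red, green, blue; 480x640 float32, m along the optical axis (not along the pixel's ray), 0 where there is no reading.
- r.get_calibration(name): a dict with "fx", "fy", "cx", "cy" (pixels), "R" (3x3) and "t" (3): a world point X has camera coordinates R X + t; the wrist camera has in their place "tool_from_camera" (4x4, takes a point from camera to tool coordinates, whose origin is the TCP and whose axes are the tool frame's). Camera axes: x right, y down, z forward; pixel columns grow to the right and rows downward; lengths in m; the calibration is good to about 2 mm. A picture is of the moment at which its call begins: read the wrist's pose just before it. get_calibration takes no time and is no camera call.
- r.hand_in(): hands the job in, once; it reports no verdict.
Trained networks look in the newest picture that a camera, given by its name, has taken for a name from the list of things; names that differ only in an ending like _2 or _b are one class to them, and where a whole thing is asked for, a point or a joint stands for the part that bears it (a point fixed in the world has none). Each returns a list of dicts, best first, with "conf" (0 to 1); they miss things now and then, are a little off and sometimes report something else, mostly with a low value. They report only what shows in the picture. A call takes as long as a camera call.
- r.cut_out(camera, name): "mask" (480x640 bool, what is visible of it) and "bbox" ([left, top, right, bottom] in pixels, round what is visible of it).
The state is a dict: "clock": time; "joint_pos": joint angles; "qvel": joint speeds; "effort": joint torques, N m; "ee_pos": TCP position; "eef_rot": TCP orientation; "wrist_force": force on the tool from outside, world axes, zero at the start; "torque": the same for the moment, N m; "opening": finger opening in m.
Only numpy, scipy, OpenCV 4.12 (cv2) and the standard library are available. Lean on these libraries where they do the work, as an engineer would, in place of code of your own. Each camera call takes 0.05 s, during which the arm holds its last target. There are 200 camera calls.

## Working session

There is one attempt and no reset: what is moved stays moved. The work goes in short steps, Python scripts to look and compute and a shell command to move; the robot and the scene stay as the last step left them, time stands still between calls to the robot, and variables do not carry over. Pictures are saved under pics/ and viewed, about 8 in all and at most 12, crops included, and the job is handed in when it is done.

```bash
mkdir -p pics; cat > h.py <<'E'
import numpy as np, cv2
from cell import r
from scipy.spatial.transform import Rotation as Rn
def pose():
    s=r.read_state(); q=s['eef_rot']; return np.array(s['ee_pos']),Rn.from_quat([q[1],q[2],q[3],q[0]]).as_matrix(),s
def cam(name):
    p,R,s=pose(); im,d=r.read_camera(name); c=r.get_calibration(name)
    K=np.array([[c['fx'],0,c['cx']],[0,c['fy'],c['cy']],[0,0,1]])
    if name=='wrist':
        T=np.array(c['tool_from_camera']); Rw=R@T[:3,:3]; tw=R@T[:3,3]+p
    else:
        Rc=np.array(c['R']); Rw=Rc.T; tw=-Rc.T@np.array(c['t'])
    return im,d,K,Rw,tw
def world(d,K,Rw,tw):
    v,u=np.mgrid[0:480,0:640]
    X=np.stack([(u-K[0,2])/K[0,0]*d,(v-K[1,2])/K[1,1]*d,d],-1)
    W=X@Rw.T+tw; W[d==0]=np.nan; return W
def pix(P,K,Rw,tw):
    q=(np.atleast_2d(P)-tw)@Rw@K.T; return q[:,:2]/q[:,2:]
def save(n,im): cv2.imwrite('pics/'+n+'.png',im[...,::-1])
E
python3 - <<'E'
from h import *
ims=[]
for n in ['scene','side']:
    im,d,K,Rw,tw=cam(n); W=world(d,K,Rw,tw); ims.append(im)
    print(n,tw,Rw[:,2])
    np.savez('/tmp/'+n,im=im,d=d,W=W,K=K,Rw=Rw,tw=tw)
    for k in ['stand','lever','pad','drag','marker','marker_knob','pipe_stub','pipe_short','angle_iron']:
        for o in r.cut_out(n,k)[:1]:
            w=W[o['mask']]; w=w[~np.isnan(w[:,0])]
            print(k,round(o['conf'],2),np.round(o['bbox']),np.round(np.median(w,0),3),np.round(np.percentile(w,[2],0),3),np.round(np.percentile(w,98,axis=0),3))
save('s1',ims[0]);save('s2',ims[1]);print(r.read_state()['clock'])
E
```

```text
scene [0.90410842 0.52727578 0.58958087] [-0.47640311 -0.66706208 -0.57277242]
stand 0.74 [109. 241. 376. 480.] [0.764 0.124 0.102] [[ 0.515 -0.002  0.008]] [0.914 0.202 0.149]
pad 0.75 [250. 243. 378. 290.] [0.513 0.064 0.114] [[0.47  0.039 0.089]] [0.675 0.1   0.186]
drag 0.79 [262. 253. 283. 302.] [0.666 0.094 0.158] [[ 0.584 -0.048  0.037]] [0.673 0.112 0.17 ]
marker 0.71 [323. 282. 344. 319.] [0.622 0.175 0.15 ] [[0.606 0.142 0.132]] [0.631 0.183 0.182]
marker_knob 0.97 [324. 279. 345. 318.] [0.622 0.176 0.149] [[0.608 0.147 0.133]] [0.631 0.184 0.182]
pipe_stub 0.91 [344. 369. 387. 452.] [0.659 0.292 0.076] [[0.63  0.264 0.004]] [0.674 0.308 0.111]
pipe_short 0.84 [258. 246. 287. 286.] [ 0.572 -0.076  0.043] [[ 0.554 -0.104  0.004]] [ 0.612 -0.046  0.061]
angle_iron 0.63 [273. 223. 334. 249.] [ 0.461 -0.136  0.023] [[ 0.396 -0.174  0.   ]] [ 0.518 -0.119  0.045]
side [ 0.39218334 -0.61595316  0.70116575] [ 0.14607714  0.71029035 -0.68858485]
lever 0.72 [275. 174. 386. 232.] [0.559 0.052 0.107] [[0.466 0.037 0.073]] [0.674 0.095 0.182]
pad 0.66 [275. 175. 388. 230.] [0.551 0.052 0.107] [[0.466 0.037 0.073]] [0.668 0.093 0.181]
drag 0.47 [365. 172. 381. 191.] [0.659 0.085 0.153] [[0.654 0.038 0.127]] [0.682 0.131 0.169]
marker 0.68 [330. 149. 344. 176.] [0.612 0.161 0.147] [[0.601 0.151 0.094]] [0.629 0.259 0.18 ]
marker_knob 0.69 [334. 146. 347. 172.] [0.612 0.161 0.148] [[0.601 0.151 0.131]] [0.625 0.176 0.18 ]
pipe_stub 0.54 [333. 140. 350. 161.] [0.653 0.281 0.099] [[0.625 0.259 0.074]] [0.669 0.309 0.11 ]
pipe_short 0.83 [333. 267. 366. 311.] [ 0.577 -0.087  0.035] [[ 0.549 -0.108  0.002]] [ 0.604 -0.051  0.059]
angle_iron 0.73 [249. 320. 324. 358.] [ 0.451 -0.151  0.005] [[ 0.391 -0.189  0.001]] [ 0.51  -0.125  0.044]
1.0
```

View pics/s1.png

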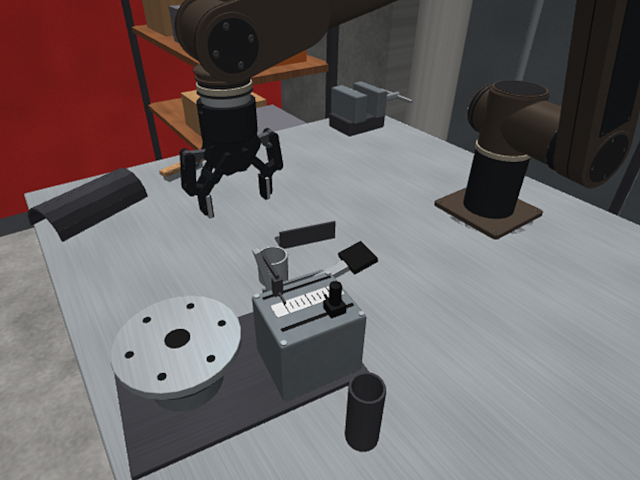

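View pics/s2.png

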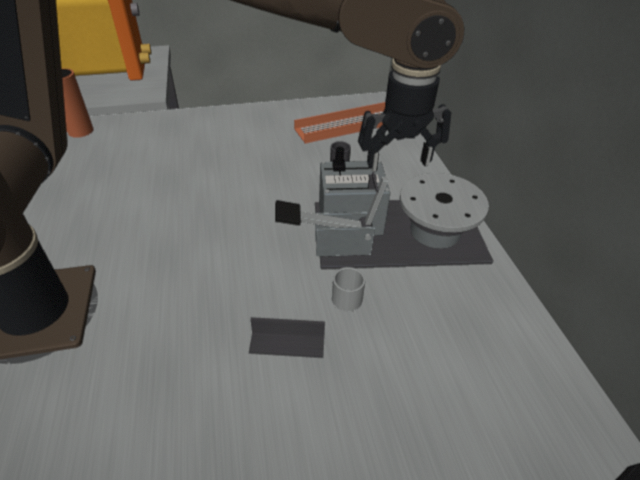

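The scene view shows the stand with the pad at about (358,257), the knob at (336,290) and the drag pointer at (275,280). The stub pipe is at (366,410) and the short pipe sits behind the gauge box. The side view agrees. Next I'll fit the stand pose.

```bash
cat > fit.py <<'E'
from h import *
for n in ['scene','side']:
    Z=np.load('/tmp/'+n+'.npz'); W=Z['W'].reshape(-1,3); 
    ok=~np.isnan(W[:,0]); W=W[ok]; col=Z['im'].reshape(-1,3)[ok]
    reg=(W[:,0]>.45)&(W[:,0]<1.0)&(W[:,1]>-.05)&(W[:,1]<.3)
    pl=W[reg&(abs(W[:,2]-.104)<.004)&(W[:,0]>.70)]
    (c,s,a)=cv2.minAreaRect((pl[:,:2]*1000).astype(np.float32)); print(n,'plate',c,s,a,len(pl))
    bx=W[reg&(abs(W[:,2]-.130)<.004)&(W[:,0]>.56)&(W[:,1]>.06)]
    (c2,s2,a2)=cv2.minAreaRect((bx[:,:2]*1000).astype(np.float32)); print('box',c2,s2,a2,len(bx),cv2.boxPoints((c2,s2,a2)).tolist())
    v=np.array(c)-c2; # stand: (165,40)-(-18.5,87.5)
    print('yaw from centres',np.degrees(np.arctan2(v[1],v[0])-np.arctan2(-47.5,183.5)),np.hypot(*v),np.hypot(47.5,183.5))
    pad=W[reg&(W[:,0]<.56)&(W[:,2]>.085)&(W[:,2]<.135)&(col.max(1)<60)]
    print('pad',len(pad),pad.mean(0),pad.min(0),pad.max(0),cv2.minAreaRect((pad[:,:2]*1000).astype(np.float32)))
    kn=W[reg&(W[:,2]>.176)&(W[:,1]>.12)&(W[:,2]<.19)]
    print('knob',len(kn),kn.mean(0) if len(kn) else '',np.ptp(kn,0))
E
python3 fit.py
```

```text
scene plate (790.3812255859375, 73.11546325683594) (179.45411682128906, 233.21241760253906) 74.91435241699219 10091
box (642.9873046875, 138.36944580078125) (116.10794830322266, 134.7142791748047) 81.77532958984375 4515 [[568.0180053710938, 90.54835510253906], [701.3467407226562, 71.27677917480469], [717.9566040039062, 186.19053649902344], [584.6278686523438, 205.4621124267578]]
yaw from centres -9.367066808895016 161.19258716101174 189.54814691787413
pad 719 [0.4938921  0.0756178  0.11434735] [0.46597144 0.04232438 0.09999123] [0.52690801 0.10266769 0.12184397] ((497.1923522949219, 71.56370544433594), (57.39125061035156, 58.33256530761719), 83.68570709228516)
knob 112 [0.61824211 0.17090574 0.18027983] [0.01777282 0.01682582 0.00647449]
side plate (814.3172607421875, 63.151817321777344) (179.78701782226562, 178.3057098388672) 41.19016647338867 3687
box (639.4490966796875, 135.78726196289062) (116.27237701416016, 134.14561462402344) 81.88484191894531 1620 [[564.8412475585938, 87.70143127441406], [697.6436157226562, 68.7650146484375], [714.0569458007812, 183.8730926513672], [581.2545776367188, 202.80950927734375]]
yaw from centres -8.043878826310689 189.3535915180952 189.54814691787413
pad 501 [0.48785288 0.06420681 0.11353888] [0.4625188  0.03770126 0.10085238] [0.51492037 0.09771334 0.12163328] ((488.87396240234375, 68.39460754394531), (56.748321533203125, 46.270626068115234), 82.34239959716797)
knob 38 [0.61350481 0.16585628 0.17884414] [0.01483517 0.01774267 0.0057657 ]
```

```bash
cat >> h.py <<'E'
yaw=np.radians(-8.1); S=np.array([[np.cos(yaw),-np.sin(yaw),0],[np.sin(yaw),np.cos(yaw),0],[0,0,1]]); O=np.array([.647,.048,0])
def st(P): return S@np.array(P)/1000+O      # stand mm -> world
def to_st(W): return (np.asarray(W)-O)@S*1000
def go(P,ang=0):
    "tool-frame delta to world TCP target P with jaws x axis at yaw ang (deg, world), tool down"
    p,R,s=pose(); a=np.radians(ang); x=np.array([np.cos(a),np.sin(a),0]); z=np.array([0,0,-1.]); Rt=np.c_[x,np.cross(z,x),z]
    print('tool delta mm',np.round(R.T@(P-p)*1000,1),'rotvec deg',np.round(np.degrees(Rn.from_matrix(R.T@Rt).as_rotvec()),2),'dist',np.linalg.norm(P-p))
E
python3 - <<'E'
from h import *
p,R,s=pose(); print(p,R.round(3),s['opening'],s['wrist_force'])
print(np.round(r.get_calibration('wrist')['tool_from_camera'],3), r.get_calibration('wrist')['fx'])
print(st([-157,0,115]),st([0,0,65])); go(st([-157,0,215]),-8.1); go(st([-157,0,215]),171.9)
E
```

```text
[6.74989386e-01 1.48896722e-05 3.03935419e-01] [[ 1. -0.  0.]
 [-0. -1.  0.]
 [ 0. -0. -1.]] 0.08500774395557366 [0.52148691 0.31045248 0.86798458]
[[ 1.     0.    -0.     0.   ]
 [-0.     0.96   0.278 -0.069]
 [ 0.    -0.278  0.96  -0.071]
 [ 0.     0.     0.     1.   ]] 401.6936778494171
[0.49156629 0.07012149 0.115     ] [0.647 0.048 0.065]
tool delta mm [-183.4  -70.1   88.9] rotvec deg [-0.  -0.   8.1] dist 0.21556548480289817
tool delta mm [-183.4  -70.1   88.9] rotvec deg [   0.    -0.  -171.9] dist 0.21556548480289817
```

```bash
python3 -m handwheel '[{"delta_pos":[-0.046,-0.0175,0],"angular":[0,0,0]},{"delta_pos":[-0.046,-0.0175,0],"angular":[0,0,0]},{"delta_pos":[-0.046,-0.0175,0],"angular":[0,0,0]},{"delta_pos":[-0.0454,-0.0175,0.01],"angular":[0,0,0]},{"delta_pos":[0,0,0.045],"angular":[0,0,0.1414]}]' 1 
python3 - <<'E'
from h import *
im,d,K,Rw,tw=cam('wrist'); save('w1',im)
go(st([-157,0,192]),-8.1); print(pose()[2]['wrist_force'],pose()[2]['opening'])
for o in r.cut_out('wrist','pad')[:1]:
    W=world(d,K,Rw,tw); w=to_st(W[o['mask']]); w=w[~np.isnan(w[:,0])]; w=w[w[:,2]<140]; print(o['conf'],o['bbox'],w.min(0),w.max(0),np.median(w,0))
print(pix([st([-157,0,115]),st([-18,78,137])],K,Rw,tw))
E
```

```text
clock: 1.5
ee_pos: [0.4906, 0.0718, 0.2555]
eef_rot: [-0.0, 0.997, -0.071, 0.007]
wrist_force: [2.1, -0.9, 0.1]
opening: 0.0127
tool delta mm [ 4.8  0.4 51.9] rotvec deg [ 0.02  0.23 -0.43] dist 0.05208741595904183
[-3.95981995 -0.07237368 -4.74919762] 0.004613637256579687
0.77 [270.3, 207.1, 638.8, 307.6] [-1.96346671e+02 -8.43541102e+01 -6.69034027e-02] [122.23541428  25.97750155 133.99872315] [-113.52284636    0.34687621  107.23488358]
[[319.57949843 257.15255932]
 [626.6602689  107.34819442]]
```

View pics/w1.png

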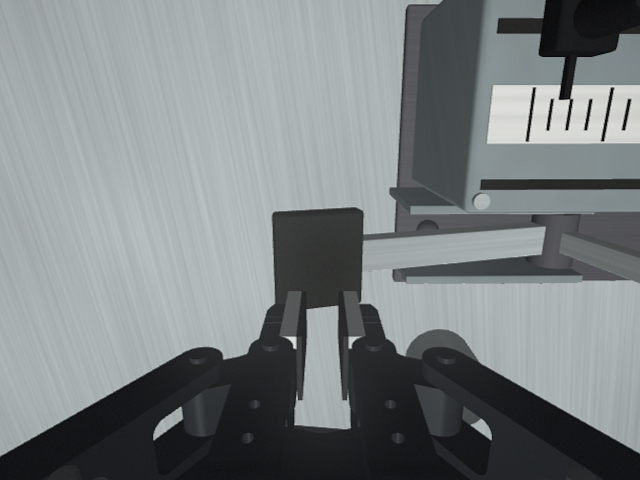

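The wrist view shows the pad centred at (318,257), which matches my prediction of (320,257). The fingers are still closing. I'll descend to just above the pad.

```bash
python3 -m handwheel '[{"delta_pos":[0.002,0,0.03],"angular":[0,0,0]},{"delta_pos":[0,0,0.02],"angular":[0,0,0]},{"delta_pos":[0,0,0],"angular":[0,0,0]},{"delta_pos":[0,0,0],"angular":[0,0,0]}]' 
python3 - <<'E'
from h import *
p,R,s=pose();print(to_st(p),s['wrist_force'],s['opening'],s['clock'])
E
```

```text
clock: 2.0
ee_pos: [0.4946, 0.0694, 0.1998]
eef_rot: [0.0, 0.998, -0.07, 0.0]
wrist_force: [-0.3, -0.3, -0.3]
opening: -0.0001
[-153.87600555   -0.25538535  199.7816801 ] [-0.33217885 -0.27118785 -0.2802395 ] -0.0001312174824720943 2.0
```

```bash
python3 -m handwheel '[{"delta_pos":[0,0,0.005],"angular":[0,0,0]},{"delta_pos":[0,0,0.005],"angular":[0,0,0]},{"delta_pos":[-0.001,0,0.003],"angular":[0,0,0]},{"delta_pos":[-0.001,0,0.003],"angular":[0,0,0]},{"delta_pos":[-0.001,0,0.003],"angular":[0,0,0]}]'
python3 -m handwheel '[{"delta_pos":[-0.0008,0,0.003],"angular":[0,0,0]},{"delta_pos":[-0.0008,0,0.003],"angular":[0,0,0]},{"delta_pos":[-0.0008,0,0.003],"angular":[0,0,0]},{"delta_pos":[-0.0004,0,0.0015],"angular":[0,0,0]}]'
```

```text
clock: 2.5
ee_pos: [0.4917, 0.07, 0.1809]
eef_rot: [0.0, 0.998, -0.071, 0.002]
wrist_force: [2.5, -1.0, 2.5]
opening: 0.0
clock: 2.9
ee_pos: [0.4878, 0.0706, 0.1692]
eef_rot: [-0.0, 0.998, -0.071, 0.0]
wrist_force: [2.4, -0.1, 3.0]
opening: 0.0002
```

```bash
python3 -m handwheel '[{"delta_pos":[-0.0003,0,0.002],"angular":[0,0,0]},{"delta_pos":[-0.0003,0,0.002],"angular":[0,0,0]}]' | grep -E "ee_pos|force"
python3 -m handwheel '[{"delta_pos":[-0.0002,0,0.0015],"angular":[0,0,0]},{"delta_pos":[-0.0002,0,0.0015],"angular":[0,0,0]}]'| grep -E "ee_pos|force"
```

```text
ee_pos: [0.4871, 0.0707, 0.1653]
wrist_force: [2.0, 0.1, 4.2]
ee_pos: [0.4867, 0.0708, 0.1623]
wrist_force: [2.1, -0.7, 4.2]
```

```bash
python3 -m handwheel '[{"delta_pos":[-0.0002,0,0.0015],"angular":[0,0,0]},{"delta_pos":[-0.0002,0,0.0015],"angular":[0,0,0]}]'| grep -E "ee_pos|force"
```

```text
ee_pos: [0.4863, 0.0708, 0.1593]
wrist_force: [2.3, -0.4, 2.8]
```

```bash
python3 -m handwheel '[{"delta_pos":[-0.0002,0,0.002],"angular":[0,0,0]},{"delta_pos":[-0.0002,0,0.002],"angular":[0,0,0]}]'| grep -E "ee_pos|force"
```

```text
ee_pos: [0.4859, 0.0708, 0.1552]
wrist_force: [0.5, 1.1, 3.8]
```

```bash
python3 -m handwheel '[{"delta_pos":[-0.0002,0,0.002],"angular":[0,0,0]},{"delta_pos":[-0.0002,0,0.002],"angular":[0,0,0]}]'| grep -E "ee_pos|force"
```

```text
ee_pos: [0.4855, 0.0709, 0.1512]
wrist_force: [0.8, 0.2, 3.6]
```

```bash
python3 -m handwheel '[{"delta_pos":[-0.0001,0,0.0015],"angular":[0,0,0]},{"delta_pos":[-0.0001,0,0.0015],"angular":[0,0,0]}]'| grep -E "ee_pos|force"
```

```text
ee_pos: [0.4853, 0.0709, 0.1483]
wrist_force: [-0.1, -0.5, 4.5]
```

```bash
python3 -m handwheel '[{"delta_pos":[0,0,0.0015],"angular":[0,0,0]},{"delta_pos":[0,0,0.0015],"angular":[0,0,0]}]'| grep -E "ee_pos|force"
```

```text
ee_pos: [0.4852, 0.071, 0.1452]
wrist_force: [-0.0, 0.7, 5.1]
```

```bash
python3 -m handwheel '[{"delta_pos":[0,0,0.0015],"angular":[0,0,0]},{"delta_pos":[0,0,0.0015],"angular":[0,0,0]}]'| grep -E "ee_pos|force"
```

```text
ee_pos: [0.4851, 0.071, 0.1421]
wrist_force: [-0.8, 0.7, 4.4]
```

```bash
python3 -m handwheel '[{"delta_pos":[0,0,0.0015],"angular":[0,0,0]},{"delta_pos":[0,0,0.0015],"angular":[0,0,0]}]'| grep -E "ee_pos|force"
```

```text
ee_pos: [0.4851, 0.071, 0.1391]
wrist_force: [-1.0, 0.6, 5.1]
```

```bash
python3 -m handwheel '[{"delta_pos":[0,0,0.0015],"angular":[0,0,0]},{"delta_pos":[0,0,0.0015],"angular":[0,0,0]}]'| grep -E "ee_pos|force"
```

```text
ee_pos: [0.4852, 0.071, 0.1366]
wrist_force: [-3.1, 0.5, 10.4]
```

```bash
python3 -m handwheel '[{"delta_pos":[0,0,0.001],"angular":[0,0,0]},{"delta_pos":[0,0,0.0005],"angular":[0,0,0]}]'| grep -E "ee_pos|force"; python3 - <<'E'
from h import *
print(pose()[2]['wrist_force'])
E
```

```text
ee_pos: [0.4853, 0.071, 0.1357]
wrist_force: [-5.0, 1.4, 11.8]
[-4.96937726  1.39737496 11.84034074]
```

```bash
python3 -m handwheel '[{"delta_pos":[-0.0003,0,0.0008],"angular":[0,0,0]},{"delta_pos":[0,0,0],"angular":[0,0,0]},{"delta_pos":[0,0,0],"angular":[0,0,0]}]'| grep -E "ee_pos|force"
```

```text
ee_pos: [0.4852, 0.071, 0.1353]
wrist_force: [-5.3, 1.2, 11.6]
```

```bash
python3 -m handwheel '[{"delta_pos":[0,0,0],"angular":[0,0,0]},{"delta_pos":[0,0,0],"angular":[0,0,0]},{"delta_pos":[0,0,0],"angular":[0,0,0]}]'| grep -E "ee_pos|force"
```

```text
ee_pos: [0.4852, 0.071, 0.1353]
wrist_force: [-4.4, 1.1, 11.9]
```

```bash
python3 -m handwheel '[{"delta_pos":[0,0,0],"angular":[0,0,0]},{"delta_pos":[0,0,0],"angular":[0,0,0]},{"delta_pos":[0,0,0],"angular":[0,0,0]},{"delta_pos":[0,0,0],"angular":[0,0,0]}]'| grep -E "ee_pos|force"
```

```text
ee_pos: [0.4852, 0.071, 0.1353]
wrist_force: [-5.4, 0.2, 13.3]
```

The readings average about 12 N, which is low. I'll add a little more push and hold a full second there.

```bash
python3 -m handwheel '[{"delta_pos":[0,0,0.001],"angular":[0,0,0]},{"delta_pos":[0,0,0],"angular":[0,0,0]},{"delta_pos":[0,0,0],"angular":[0,0,0]}]'| grep -E "ee_pos|force"
```

```text
ee_pos: [0.4853, 0.071, 0.1346]
wrist_force: [-6.0, 0.2, 14.8]
```

```bash
for i in 1 2 3; do python3 -m handwheel '[{"delta_pos":[0,0,0],"angular":[0,0,0]},{"delta_pos":[0,0,0],"angular":[0,0,0]},{"delta_pos":[0,0,0],"angular":[0,0,0]}]'| grep -E "clock|ee_pos|force"; done
```

```text
clock: 6.7
ee_pos: [0.4853, 0.071, 0.1346]
wrist_force: [-5.4, 1.0, 14.7]
clock: 7.0
ee_pos: [0.4853, 0.071, 0.1346]
wrist_force: [-5.6, 0.7, 14.4]
clock: 7.3
ee_pos: [0.4853, 0.071, 0.1346]
wrist_force: [-6.0, 0.6, 14.4]
```

Held at about 14.5 N for over a second. Now I'll let the pedal rise gently.

```bash
python3 -m handwheel '[{"delta_pos":[0,0,-0.006],"angular":[0,0,0]},{"delta_pos":[0,0,-0.010],"angular":[0,0,0]},{"delta_pos":[0.001,0,-0.010],"angular":[0,0,0]},{"delta_pos":[0.002,0,-0.010],"angular":[0,0,0]},{"delta_pos":[0.003,0,-0.010],"angular":[0,0,0]}]' >/dev/null
python3 -m handwheel '[{"delta_pos":[0.003,0,-0.010],"angular":[0,0,0]},{"delta_pos":[0.001,0,-0.02],"angular":[0,0,0]},{"delta_pos":[0,0,-0.04],"angular":[0,0,0]},{"delta_pos":[0,0,-0.04],"angular":[0,0,0]},{"delta_pos":[0,0,0],"angular":[0,0,0]}]'
python3 - <<'E'
from h import *
go(st([-50,115,290]),-8.1)
E
```

```text
clock: 8.3
ee_pos: [0.4978, 0.0693, 0.2959]
eef_rot: [0.0, 0.997, -0.071, 0.006]
wrist_force: [1.9, -0.2, 1.2]
opening: 0.0001
tool delta mm [ 100.7 -114.9    7.2] rotvec deg [-0.04 -0.7   0.  ] dist 0.15293549382813704
```

```bash
python3 -m handwheel '[{"delta_pos":[0.035,-0.025,0],"angular":[0,0,0]},{"delta_pos":[0.035,-0.025,0],"angular":[0,0,0]},{"delta_pos":[0.035,-0.025,0],"angular":[0,0,0]},{"delta_pos":[0,0,0],"angular":[0,0,0]},{"delta_pos":[0,0,0],"angular":[0,0,0]}]' | grep -E "clock|ee_pos"
cat > look.py <<'E'
from h import *
import sys
def plane(px,K,Rw,tw,z):
    q=np.c_[np.atleast_2d(px),np.ones(len(np.atleast_2d(px)))]@np.linalg.inv(K).T@Rw.T
    return tw+q*((z-tw[2])/q[:,2:])
if __name__=='__main__':
    im,d,K,Rw,tw=cam('wrist'); np.savez('/tmp/w',im=im,d=d,K=K,Rw=Rw,tw=tw); save(sys.argv[1],im)
    # rectified top view at nose height: stand x -95..55, y 20..150, 5 px/mm
    xs,ys=np.meshgrid(np.arange(-95,55,.2),np.arange(150,30,-.2))
    P=np.stack([xs,ys,np.full_like(xs,137)],-1).reshape(-1,3)
    uv=pix(P@S.T/1000+O,K,Rw,tw).astype(np.float32).reshape(*xs.shape,2)
    rec=cv2.remap(im,uv[...,0],uv[...,1],cv2.INTER_LINEAR); save(sys.argv[1]+'r',rec); np.save('/tmp/rec.npy',rec)
    W=world(d,K,Rw,tw); t=to_st(W)
    k=t[(t[...,2]>176)&(t[...,2]<186)&(t[...,1]>100)&(t[...,1]<130)&(t[...,0]<30)&(t[...,0]>-95)]; print('knob top',k.mean(0) if len(k) else None,np.ptp(k,0),len(k))
    k=t[(t[...,2]>160)&(t[...,2]<175)&(t[...,1]>35)&(t[...,1]<58)&(t[...,0]<30)&(t[...,0]>-95)]; print('drag block top',np.median(k,0),np.ptp(k,0),len(k))
E
python3 look.py a1
```

```text
clock: 8.8
ee_pos: [0.6095, 0.1292, 0.2872]
knob top [-47.21411773 113.24780335 181.53099308] [17.45194986 17.49631367  7.61878802] 1231
drag block top [-20.649522    43.70940186 162.36253879] [13.83721851 14.26436482 11.01928552] 633
```

View pics/a1r.png

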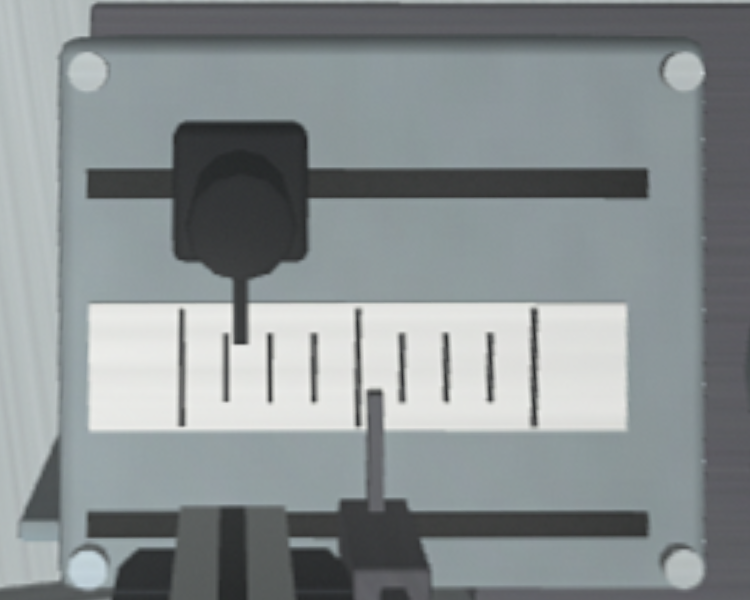

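The rectified view (5 px/mm) shows the marker nose at column 240 and the drag nose at column 374.5, so the marker must go about 27 mm toward +x. The knob top is near stand (-47,113). I'll straddle the knob with half-open fingers and push it.

```bash
python3 - <<'E'
from h import *
go(st([-47.2,114,228]),-8.1); print(to_st(pose()[0]))
E
```

```text
tool delta mm [  2.  -39.3  59.7] rotvec deg [0.04 0.15 0.01] dist 0.07155237893619677
[-49.02203804  74.72786122 287.78396294]
```

```bash
python3 -m handwheel '[{"delta_pos":[0.002,-0.039,0],"angular":[0,0,0]},{"delta_pos":[0,0,0],"angular":[0,0,0]},{"delta_pos":[0,0,0],"angular":[0,0,0]},{"delta_pos":[0,0,0],"angular":[0,0,0]},{"delta_pos":[0,0,0],"angular":[0,0,0]}]' 0.5
python3 - <<'E'
from h import *
im,d,K,Rw,tw=cam('wrist'); save('w2',im); print(to_st(pose()[0]),pose()[2]['opening'])
E
```

```text
clock: 9.35
ee_pos: [0.6167, 0.1664, 0.2894]
eef_rot: [0.0, 0.997, -0.071, 0.0]
wrist_force: [-0.4, -0.0, 0.7]
opening: 0.0427
[-46.59416679 113.0231694  289.37052943] 0.042703607413080706
```

View pics/w2.png

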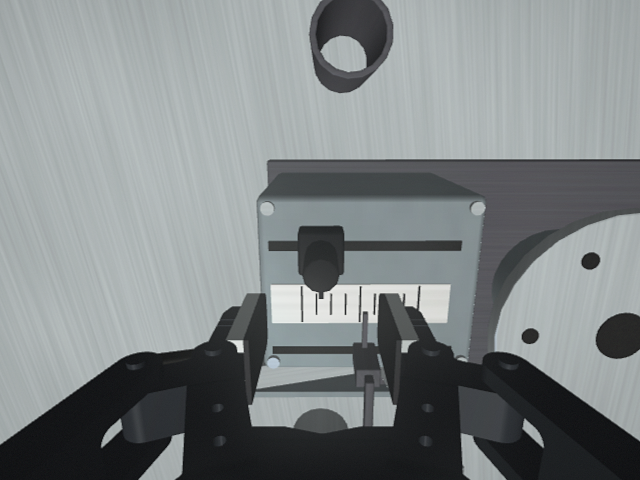

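The knob is centred between the fingers at (321,270), so I'll descend 60 mm.

```bash
python3 -m handwheel '[{"delta_pos":[0,-0.001,0.03],"angular":[0,0,0]},{"delta_pos":[0,0,0.03],"angular":[0,0,0]},{"delta_pos":[0,0,0],"angular":[0,0,0]}]'
python3 - <<'E'
from h import *
p,R,s=pose(); print(to_st(p),s['opening'])
E
```

```text
clock: 9.7
ee_pos: [0.6145, 0.1674, 0.2238]
eef_rot: [0.001, 0.997, -0.071, -0.005]
wrist_force: [-0.4, -0.5, -0.5]
opening: 0.0428
[-48.97071833 113.62417618 223.81490656] 0.042847791835896404
```

```bash
python3 -m handwheel '[{"delta_pos":[0.008,0,0],"angular":[0,0,0]},{"delta_pos":[0.006,0,0],"angular":[0,0,0]},{"delta_pos":[0.006,0,0],"angular":[0,0,0]},{"delta_pos":[0.006,0,0],"angular":[0,0,0]},{"delta_pos":[0.006,0,0],"angular":[0,0,0]}]'
python3 -m handwheel '[{"delta_pos":[0.002,0,0],"angular":[0,0,0]},{"delta_pos":[0,0,0],"angular":[0,0,0]},{"delta_pos":[0,0,0],"angular":[0,0,0]}]' | grep force
python3 - <<'E'
from h import *
p,R,s=pose(); print(to_st(p),s['opening'])
E
python3 look.py a2
```

```text
clock: 10.2
ee_pos: [0.6498, 0.1638, 0.2305]
eef_rot: [-0.0, 0.997, -0.071, 0.001]
wrist_force: [-2.6, -0.5, 1.1]
opening: 0.0427
wrist_force: [-0.2, -0.1, 0.1]
[-12.16363043 114.92376089 229.05970055] 0.0425201488117096
knob top [-18.30407788 116.31072102 181.18533957] [69.98449083 23.01934681  9.9956762 ] 3868
  return _methods._mean(a, axis=axis, dtype=dtype,
  ret = um.true_divide(
Traceback (most recent call last):
  File "look.py", line 15, in <module>
    k=t[(t[...,2]>160)&(t[...,2]<175)&(t[...,1]>35)&(t[...,1]<58)&(t[...,0]<30)&(t[...,0]>-95)]; print('drag block top',np.median(k,0),np.ptp(k,0),len(k))
                                                                                                                                       ~~~~~~^^^^^
ValueError: zero-size array to reduction operation maximum which has no identity
```

View pics/a2r.png

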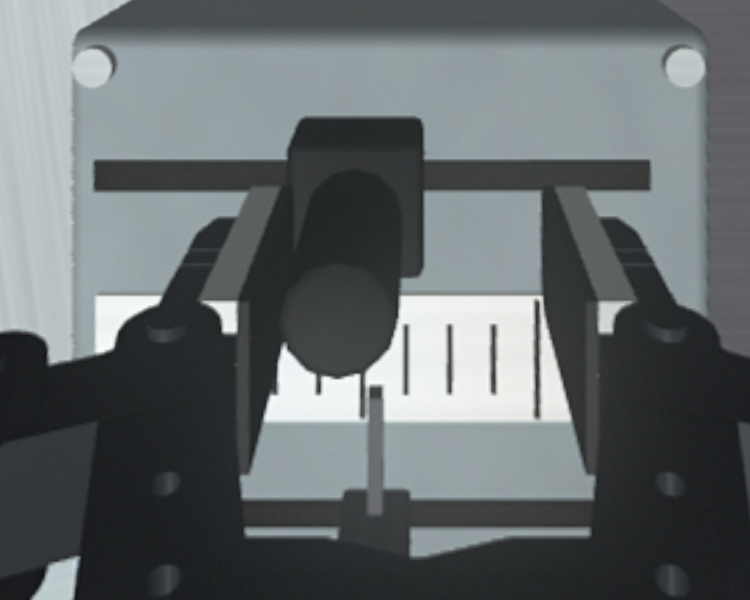

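The block is about 3 mm short of the drag nose (block centre at column 356, nose at 375), and the knob hides the marker's own nose. I'll push 3 mm more, back off, lift and check from the clear view.

```bash
python3 -m handwheel '[{"delta_pos":[0.0015,0,0],"angular":[0,0,0]},{"delta_pos":[0.0015,0,0],"angular":[0,0,0]},{"delta_pos":[0,0,0],"angular":[0,0,0]}]' | grep ee_pos
python3 - <<'E'
from h import *
p,R,s=pose(); print(to_st(p),s['opening'])
E
python3 -m handwheel '[{"delta_pos":[-0.012,0,0],"angular":[0,0,0]},{"delta_pos":[0,0,-0.03],"angular":[0,0,0]},{"delta_pos":[0,0,-0.03],"angular":[0,0,0]},{"delta_pos":[0,0.038,0],"angular":[0,0,0]},{"delta_pos":[0,0,0],"angular":[0,0,0]}]' | grep ee_pos
python3 -m handwheel '[{"delta_pos":[0,0,0],"angular":[0,0,0]},{"delta_pos":[0,0,0],"angular":[0,0,0]}]' | grep -E "clock|ee_pos"
python3 look.py a3
```

```text
ee_pos: [0.6536, 0.1632, 0.2289]
[ -9.69823603 114.95815497 228.93305062] 0.042793885641266016
ee_pos: [0.6365, 0.1248, 0.291]
clock: 11.55
ee_pos: [0.6361, 0.1276, 0.2885]
knob top [-21.99894449 113.23497119 181.50232397] [17.64675559 17.49044252  7.86110323] 1200
drag block top [-20.0627459   43.66766936 162.26207401] [13.75909017 14.04191065 11.20138743] 628
```

View pics/a3r.png

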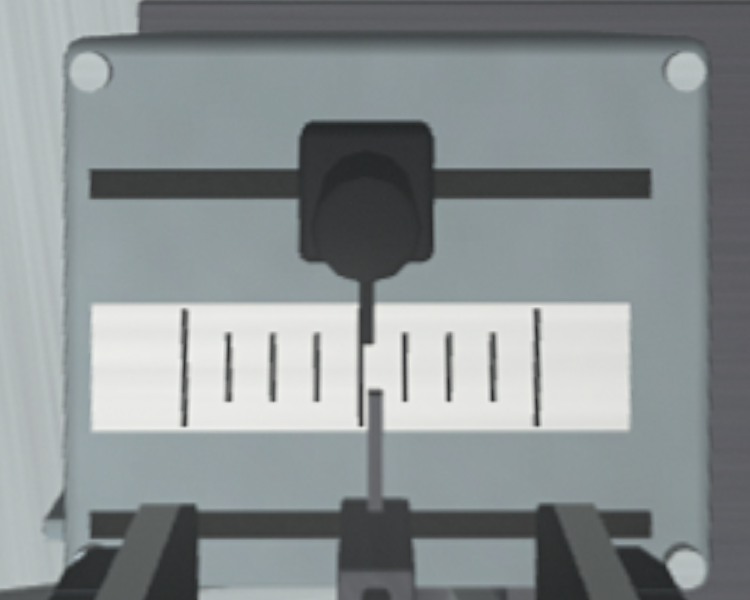

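The marker nose is at column 367 and the drag nose at 375.5. I'll measure that sub-pixel.

```bash
cat > noses.py <<'E'
import numpy as np,cv2
g=cv2.imread('/dev/null') if 0 else np.load('/tmp/rec.npy').astype(float).mean(2)
# use darkness centroid; marker rows between block and scale (285-300, box grey background), drag rows 435-490
def c(r0,r1,a,b):
    p=g[r0:r1,a:b].mean(0); w=np.clip(np.median(p)-25-p,0,None); return a+(w*np.arange(b-a)).sum()/w.sum()
m=c(284,299,340,400); print('marker',m,'drag hi',c(405,425,366,392),'drag lo',c(440,490,350,400)); print(g[290,355:385].round(),g[460,360:392].round())
E
python3 noses.py
```

```text
marker 366.1615749637241 drag hi 374.8887653536637 drag lo 374.64664345769836
[154. 145. 135. 124. 105.  84.  68.  65.  62.  61.  61.  61.  61.  60.
  60.  64.  73.  81.  97. 114. 132. 140. 148. 155. 155. 154. 153. 153.
 153. 153.] [156. 156. 157. 158. 156. 150. 143. 136. 125. 115. 108. 106. 104. 103.
 104. 104. 103. 102. 101. 106. 114. 123. 130. 139. 148. 153. 154. 156.
 157. 156. 156. 156.]
```

```bash
python3 -m handwheel '[{"delta_pos":[0,-0.038,0],"angular":[0,0,0]},{"delta_pos":[0,0,0.03],"angular":[0,0,0]},{"delta_pos":[0,0,0.03],"angular":[0,0,0]},{"delta_pos":[0.006,0,0],"angular":[0,0,0]},{"delta_pos":[0.004,0,0],"angular":[0,0,0]}]' | grep -E "ee_pos|force"
python3 -m handwheel '[{"delta_pos":[0.002,0,0],"angular":[0,0,0]},{"delta_pos":[0.001,0,0],"angular":[0,0,0]},{"delta_pos":[0,0,0],"angular":[0,0,0]},{"delta_pos":[0,0,0],"angular":[0,0,0]}]' | grep -E "ee_pos|force"
python3 - <<'E'
from h import *
p,R,s=pose(); print(to_st(p),s['opening'],s['wrist_force'])
E
```

```text
ee_pos: [0.652, 0.1638, 0.2284]
wrist_force: [0.2, 0.2, 1.4]
ee_pos: [0.6553, 0.163, 0.2305]
wrist_force: [-0.9, -0.1, -0.0]
[ -7.97531484 114.99698059 230.49222895] 0.04270688589906676 [-0.88201234 -0.12336707 -0.00380979]
```

```bash
python3 -m handwheel '[{"delta_pos":[-0.012,0,0],"angular":[0,0,0]},{"delta_pos":[0,0,-0.03],"angular":[0,0,0]},{"delta_pos":[0,0,-0.03],"angular":[0,0,0]},{"delta_pos":[0,0.038,0],"angular":[0,0,0]},{"delta_pos":[0,0,0],"angular":[0,0,0]}]' | grep ee_pos
python3 -m handwheel '[{"delta_pos":[0,0,0],"angular":[0,0,0]},{"delta_pos":[0,0,0],"angular":[0,0,0]}]' | grep -E "clock|ee_pos"
python3 look.py a4; python3 noses.py
```

```text
ee_pos: [0.6375, 0.1245, 0.2913]
clock: 13.2
ee_pos: [0.6371, 0.1274, 0.2886]
knob top [-20.01470956 113.31456973 181.47985105] [17.71088931 17.38045499  8.13883582] 1205
drag block top [-20.11214075  43.65431977 162.13608515] [13.72093365 14.57245514 11.34735351] 634
marker 376.1869898989899 drag hi 375.0957737725295 drag lo 375.00183412502963
[152. 152. 151. 152. 152. 152. 153. 153. 153. 154. 156. 154. 142. 130.
 114.  91.  70.  59.  60.  62.  62.  62.  62.  61.  61.  60.  73.  88.
 103. 117.] [157. 157. 158. 157. 153. 149. 143. 133. 124. 116. 111. 106. 103. 104.
 105. 105. 104. 103. 104. 106. 109. 115. 125. 136. 144. 150. 156. 159.
 158. 157. 157. 156.]
```

View pics/a4r.png

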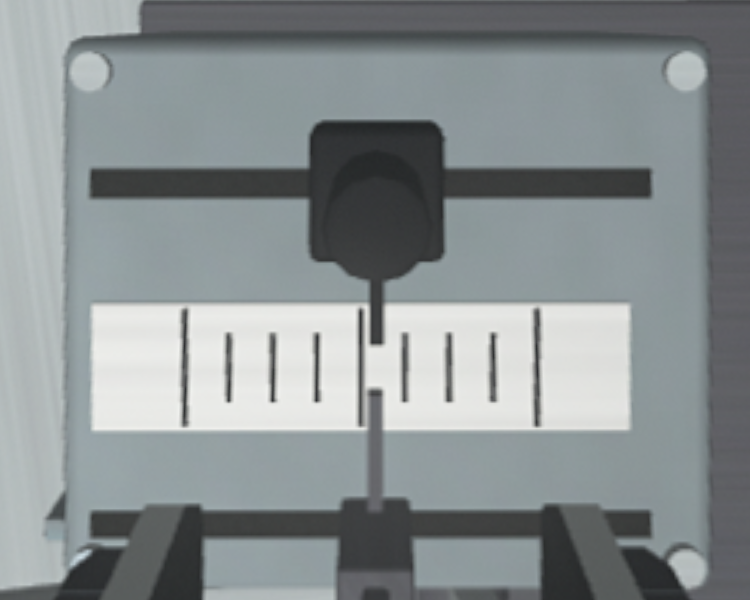

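The noses now sit at columns 376 and 375, about 0.2 mm apart. I'll do a quick check of the lever and loose parts, then hand in.

```bash
python3 - <<'E'
from h import *
im,d,K,Rw,tw=cam('side'); W=world(d,K,Rw,tw)
for k in ['pad','pipe_short','angle_iron','pipe_stub']:
    for o in r.cut_out('side',k)[:1]:
        w=W[o['mask']]; w=w[~np.isnan(w[:,0])]; print(k,round(o['conf'],2),np.round(o['bbox']),np.round(np.median(w,0),3))
s=r.read_state(); print(s['wrist_force'],s['clock']); print(r.hand_in())
E
```

```text
pad 0.72 [275. 176. 387. 228.] [0.551 0.053 0.107]
pipe_short 0.79 [335. 267. 368. 312.] [ 0.579 -0.087  0.033]
angle_iron 0.62 [246. 321. 323. 358.] [ 0.45  -0.151  0.005]
pipe_stub 0.9 [330. 142. 350. 161.] [0.644 0.273 0.098]
[-0.07380684 -0.38266195  0.74273382] 13.5
the job is handed in; nothing more can be done
None
```

The brake check is done, the marker is lined up with the drag pointer, and the job was handed in at about 13.5 s.

- **Press:** I pressed the pedal slowly. It firmed up after about 50 mm of pad travel. I held it at 14.4–14.8 N vertical (about 15.5 N in total with the sideways part) for a little over a second. Before that it sat at about 12 N for another second. I then let it rise, keeping the fingers on it for most of the way.
- **Marker:** I pushed the knob along the scale until the noses lined up. It took two corrections after the first push. I did not touch the drag pointer.
- **Last checks:** From the wrist camera the noses are about 0.2 mm apart. The side camera shows the pedal back at rest and the gripper clear of everything. The short pipe and angle iron are within 2 mm of their first positions. The stub pipe's measured median differs by about 12 mm. It is small and partly hidden in that view, its outline there is nearly unchanged (within 3 px), and the arm stayed well above it, so I take that as measurement noise.

No check failed.

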